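# Straighten the worktop after cooking

## Task

Put the worktop straight after cooking. Hang both U-shaped pot grips side by side over the bar of the steel rail, and stand whichever condiments are out in the row that the gold tin and the red tin begin, upright, in line with the tins, each with a gap of about 3 cm to its own tin: the white pot beyond the gold tin and the blue pot on the gold tin's inner side (towards the red tin), the jam jar on the red tin's inner side and the red-capped spice jar beyond the red tin. Any order will do; do not shift the gold and red tins, and leave the mug, the lemon and the pepper mill alone.

Things in the scene. Friction and masses are not known exactly. Their poses are not given: they have to be found in the camera images.
- gold_tin: Flat gold and red tin can, 86 mm diameter, 40 mm high, loose, not to be moved. Origin: centre of its underside. The gold and red tins stand 315 mm apart (centres), side by side as seen from the robot; either may be the left one. The row is the straight line through both centres. The tin's own y axis lies along that row (either way round).
- red_tin: Red food tin, 57 mm diameter, 72 mm high, at the other end of the pair; loose, not to be moved. Origin: centre of its underside.
- white_pot: Squat round white ceramic pot with a flat cork lid (fixed), 64 mm diameter, 50 mm high (the lid, 59 mm across, is the top 8 mm). Belongs in the row beyond the gold tin (on the side away from the red tin), about 3 cm from wall to wall, so 105 mm centre to centre. May be absent. Loose. Origin: centre of its underside; z up.
- blue_pot: Squat round blue ceramic pot with a flat cork lid (fixed), 64 mm diameter, 50 mm high (the lid, 59 mm across, is the top 8 mm). Belongs in the row between the two tins, next to the gold tin, about 3 cm from wall to wall, so 105 mm centre to centre. May be absent. Loose. Origin: centre of its underside; z up.
- jam: Glass jam jar with pink contents and a silver lid, 61 mm diameter, 95 mm high. Belongs in the row between the two tins, next to the red tin, about 3 cm from wall to wall, so 89 mm centre to centre. May be absent. Loose. Origin: centre of its underside; z up.
- spice: Spice jar with a red cap, 45 mm diameter, 106 mm high. Belongs in the row beyond the red tin (on the side away from the gold tin), about 3 cm from wall to wall, so 81 mm centre to centre. May be absent. Loose. Origin: centre of its underside; z up.
- rail: Freestanding steel rail on the left, screwed down: a horizontal bar of 16 mm diameter between two thin posts 240 mm apart. The bar runs roughly away from the robot, its axis 130 mm above the worktop. Origin: on the worktop under the middle of the bar; its y axis lies along the bar, z up. Each post stands on a foot of 52 mm diameter.
- bar_mid (a point): Middle of the rail's bar, on its axis, 130 mm above the worktop (same axes as the rail: y along the bar).
- grip_a: Green rigid moulded pot grip, an upside-down U standing on its two legs: 80 mm long (x axis), 44 mm wide (y), 60 mm high. Legs 8 mm thick, slot between them 28 mm wide, open below and at both ends; crown on top 10 mm thick. 0.09 kg. It hangs with the bar lengthwise in the slot and the crown resting on it. Origin: midway between the lower edges of the legs, z up. Hold it across its width from above.
- grip_b: Orange rigid moulded pot grip, otherwise the same as the green one.
- grip_a_crown (a point): Middle of the underside of the green grip's crown, 50 mm above the lower edges of its legs; it comes to lie 8 mm above the axis of the bar.
- grip_b_crown (a point): The same point on the orange grip.
- mug: Cream mug with yellow stripes, 101 mm high, behind the work; bystander. Origin: centre of its underside.
- lemon: Lemon behind the work; bystander. Origin: underside.
- pepper_mill: Brown wooden pepper mill, 170 mm high, behind the work; bystander. Origin: centre of its underside.
Not all that is in view belongs to the job. What is meant by the grip_b is not black or purple, and is the smaller of those in its own colour.

How it is judged:
By the outcome, as a careful person would: the job done as asked, in the order asked, and still so for the second after the job is handed in, with the robot touching nothing.
Of white_pot, blue_pot, jam, spice only 3 to 4 are there at a start; the rules pass over those that are not, and their reading is None.
At some moment in a run one of white_pot, blue_pot may be knocked a few centimetres aside while the robot is not near it.
It also fails if it takes over 210 s, if anything falls off the work surface, if the arm or the gripper's body presses on something with over 40 N, if the wrist force passes 120 N, or if a joint passes its speed limit or range.

## Robot

A 6-joint arm with a two-finger parallel gripper is mounted at the origin on a cart in front of the work surface, level with it; the furniture and walls round the work are solid. World frame = base frame: x ahead of the robot, y to its left, z up, the work surface at z = 0. Lengths are in m, angles in degrees, forces in N, time in s.
With the tool pointing down it reaches from about 0.35 to 0.775 m from the base axis. Payload 7.3 kg.
Tool frame: the origin (TCP) lies at the very end of the fingers, on their centre line; the grasp point (between the pads) lies 19 mm behind it; z points along the fingers, y is the line along which they close (so a half turn about z gives the same grasp; the last joint's range is limited). The gripper opens to 92 mm and grips with 3 to 60 N. Pads are 19 mm wide; open, the fingers measure 130 mm over their backs; the gripper's body (75 mm by 190 mm) begins 47 mm behind the grasp point.
Start: joints at [-79.584, 19.595, 87.324, -0, 73.075, -8.365], TCP at [0.169, -0.497, 0.227] pointing down, gripper open.
Joint ranges: [-145.02, 145.02], [-44.19, 115.74], [2.07, 154.8], [-57.11, 237.11], [16.16, 152.29], [-177.93, 177.93]. Speed limits (degrees/s): [147.25, 147.25, 180, 180, 180, 180].

## Interface

Orientations are given as [roll, pitch, yaw] about the fixed x, y, z axes, in that order (R = Rz(yaw) Ry(pitch) Rx(roll)).
In Python, from workcell import status, viewer, ticket gives the robot as it stands.
- The arm moves only by the tool arm_command, never from a script. Its argument "deltas" is a list of rows, each a list of 3 entries, a list of its own where there are three numbers: the shift along the tool's x, y, z normalised to -1 to 1, where 1 is 500 mm, then the turn, a rotation vector about the tool's x, y, z normalised to -1 to 1, where 1 is pi rad, then the closure, from -1 (fully open) to 1 (shut), so that 0 is half open. In form: [[[dx, dy, dz], [rx, ry, rz], fingers], ...]. A call has 1 to 12 rows; each row is the pose to reach, as a shift and turn from the pose commanded when the call began, along the tool's axes at that moment, turning the shorter way round; what a row does not reach only later rows make up. A row lasts 1/8 s, in which the tool goes at most 62.5 mm and 10.7 degrees, less where a joint would pass 70% of its speed; a pose out of reach is approached as far as the arm can. A call with a number of a shift or a turn outside -1 to 1 is refused whole. A call with a gripper value outside its range is refused whole. The fingers move at their own pace and stop on an object; the grip force is fixed at half the most. Time passes only in rows, so rows that repeat a pose let the fingers close. It gives the time, the measured TCP pose, the force, the opening and the grip force at its end, in the units of the state.
- status.state(): the state, without advancing time (a new reading comes with each control period).
- viewer.read_camera(name): name is "side" or "top"; returns a dict with "img" (400x640x3 uint8, red, green, blue), "intrinsics" (3x3 intrinsics, pixels), "xyz" and "rotation" of the camera in the world. Camera axes: x right, y up, looking along -z (the intrinsics and any distortion apply to the point x, -y, -z); pixel columns grow to the right and rows downward; lengths in m; the calibration is good to about 2 mm. A picture is of the moment at which its call begins. There is no depth.
- ticket.sign_off(): hands the job in; it is judged then, once.
The state is a dict: "clock": time; "joint_pos": joint angles; "joint_vel": joint speeds; "tau": joint torques, N m; "position": TCP position; "ee_rot": TCP orientation; "force": force on the tool from outside, world axes, zero at the start; "torque": the same for the moment, N m; "opening": finger opening in m; "grasp_force": force on a finger pad.
Only numpy, scipy, OpenCV 4.12 (cv2) and the standard library are available. Lean on these libraries where they do the work, as an engineer would, in place of code of your own. Each camera call takes 0.05 s, during which the arm holds its last target. There are 200 camera calls.

## Working session

There is one attempt and no reset: what is moved stays moved. The work goes in short steps, Python scripts to look and compute and a tool call to move; the robot and the scene stay as the last step left them, time stands still between calls to the robot, and variables do not carry over. Pictures are saved under pics/ and viewed, at most 14 in all, crops included, and the job is handed in when it is done.

Besides the shell and the picture viewer there is one more tool, called after "Emit:" as a command line: name --argument value ..., lists and objects as JSON in quotes. arm_command: Moves the arm, as the interface text tells. Its arguments: {"type":"object","properties":{"deltas":{"type":"array"}},"required":["deltas"]}

```bash
mkdir -p pics; ls
cat > h.py <<'E'
import numpy as np, cv2
from workcell import status, viewer, ticket
def cam(n,save=None):
    c=viewer.read_camera(n)
    if save: cv2.imwrite(f'pics/{save}.png',c['img'][:,:,::-1])
    return c
E
python3 - <<'E'
from h import *
np.set_printoptions(precision=4,suppress=True)
for n in('side','top'):
    c=cam(n,n+'0'); print(n,c['intrinsics'],c['xyz'],c['rotation'],[k for k in c])
print(status.state())
E
```

```text
pics
side [[485.0583   0.     315.7964]
 [  0.     485.0583 197.6368]
 [  0.       0.       1.    ]] [-0.0377 -1.6054  1.0857] [ 62.8157   1.2058 -19.4584] ['img', 'intrinsics', 'xyz', 'rotation']
top [[373.5075   0.     319.9011]
 [  0.     373.5075 199.0757]
 [  0.       0.       1.    ]] [0.4398 0.1741 1.3782] [  6.2647  -0.3562 -90.6764] ['img', 'intrinsics', 'xyz', 'rotation']
{'clock': 0.1, 'joint_pos': array([-79.5841,  19.6316,  87.3692,  -0.0024,  73.0751,  -8.3645]), 'joint_vel': array([ 0.0176, -0.0829, -0.0707,  0.0204, -0.0296, -0.0379]), 'tau': array([  0.0023, -43.2003, -24.4694,   0.0719,   0.0526,  -0.    ]), 'position': array([ 0.169 , -0.4967,  0.2261]), 'ee_rot': array([-179.9246,   -0.0087,   18.7811]), 'force': array([-0.1269, -0.7051, -0.2588]), 'torque': array([-0.0128,  0.0194,  0.0353]), 'grasp_force': 0.0, 'opening': 0.0917696001376158}
```

View pics/top0.png

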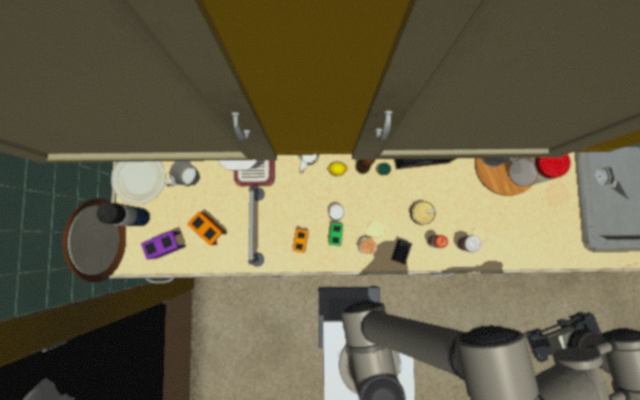

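View pics/side0.png

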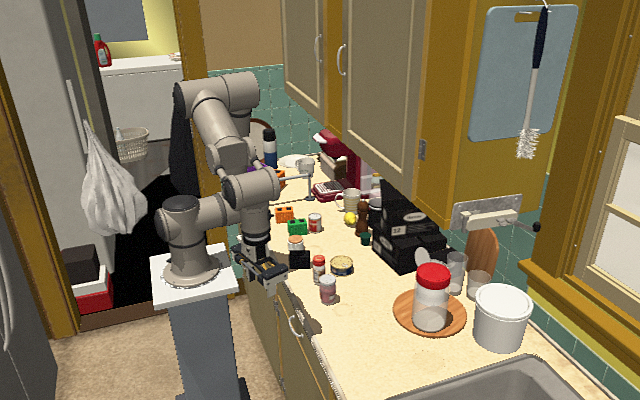

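Run:
```python
import cv2
a=cv2.imread('pics/top0.png')[150:285,185:505]; cv2.imwrite('pics/top0c.png',cv2.resize(a,(800,338),interpolation=cv2.INTER_CUBIC))
a=cv2.imread('pics/side0.png')[150:310,230:400]; cv2.imwrite('pics/side0c.png',cv2.resize(a,(637,600),interpolation=cv2.INTER_CUBIC))
```

```text
(no output)
```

View pics/top0c.png

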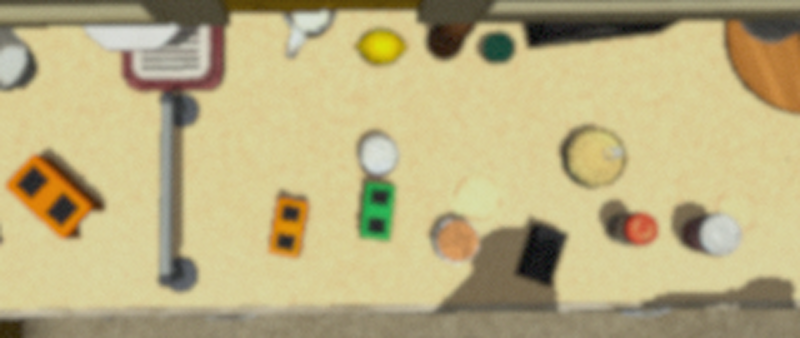

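View pics/side0c.png

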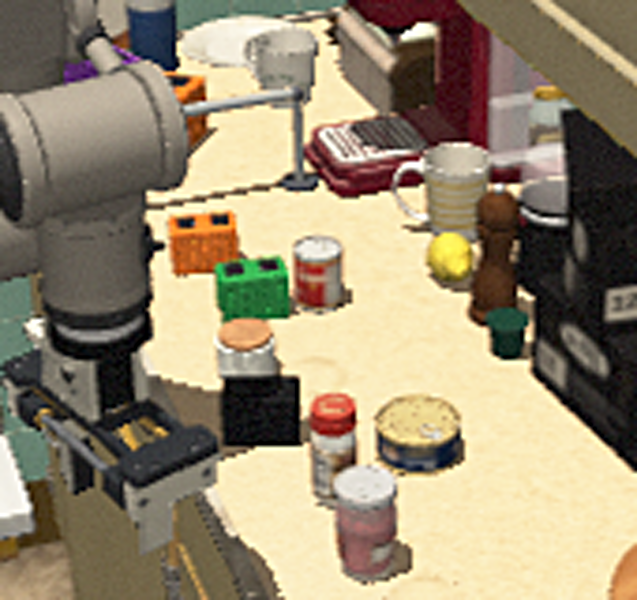

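```bash
cat >> h.py <<'E'
from scipy.spatial.transform import Rotation as Ro
def ray(c,p,z):
    K=c['intrinsics'];p=np.atleast_2d(p).astype(float)
    d=np.c_[(p[:,0]-K[0,2])/K[0,0],-(p[:,1]-K[1,2])/K[1,1],-np.ones(len(p))]
    d=d@Ro.from_euler('xyz',c['rotation'],degrees=True).as_matrix().T
    o=np.array(c['xyz']); return (o+d*((z-o[2])/d[:,2])[:,None])[:,:2]
def proj(c,P):
    K=c['intrinsics'];q=(np.atleast_2d(P)-c['xyz'])@Ro.from_euler('xyz',c['rotation'],degrees=True).as_matrix()
    return np.c_[K[0,0]*q[:,0]/-q[:,2]+K[0,2],K[1,1]*-q[:,1]/-q[:,2]+K[1,2]]
def mask(c,box,f,S=4):
    """box=(x0,y0,x1,y1) -> largest blob contour in full-image px"""
    x0,y0,x1,y1=box;a=cv2.resize(c['img'][y0:y1,x0:x1],None,fx=S,fy=S,interpolation=cv2.INTER_CUBIC)
    h=cv2.cvtColor(a,cv2.COLOR_RGB2HSV).astype(int)
    m=f(h[...,0],h[...,1],h[...,2]).astype(np.uint8)
    m=cv2.morphologyEx(m,cv2.MORPH_OPEN,np.ones((3,3)))
    cs=sorted(cv2.findContours(m,0,1)[0],key=cv2.contourArea)[::-1]
    return [(k.reshape(-1,2)+.5)/S-.5+[x0,y0] for k in cs if len(k)>8]
E
cat > m.py <<'E'
from h import *
np.set_printoptions(precision=4,suppress=True)
c=cam('top')
red=lambda h,s,v:((h<8)|(h>172))&(s>140)&(v>80)
T={'red_tin':((322,200,350,226),lambda h,s,v:(s<75)&(v>110),.072),
'gold':((405,194,440,230),lambda h,s,v:(s>105)&(v>60),.040),
'white':((354,235,382,258),lambda h,s,v:(h<16)&(s>85)&(v>120),.050),
'spice':((428,230,455,254),red,.106),
'jam':((460,230,488,258),lambda h,s,v:(s<60)&(v>120),.095),
'orange':((288,220,315,258),lambda h,s,v:(h<16)&(s>170)&(v>90),.06),
'green':((324,215,348,252),lambda h,s,v:(h>40)&(h<85)&(s>120),.06)}
out=c['img'][150:285,185:505,::-1].copy();out=cv2.resize(out,None,fx=2.5,fy=2.5)
for n,(b,f,z) in T.items():
    k=mask(c,b,f)[0]; P=ray(c,k,z).astype(np.float32)
    r=cv2.minAreaRect(P*1000); e=cv2.minEnclosingCircle(P*1000)
    m=cv2.moments(P.reshape(-1,1,2)*1000)
    print(n,'px',k.mean(0),'rect',np.round(r[0],1),np.round(r[1],1),round(r[2],1),'circ',np.round(e[0],1),round(e[1],1),'cen',round(m['m10']/m['m00'],1),round(m['m01']/m['m00'],1))
    cv2.polylines(out,[np.int32((k+.5-[185,150])*2.5)],True,(255,0,255),1)
cv2.imwrite('pics/m.png',out)
for b,z in (((285,222,318,258),.06),((324,218,348,250),.06)):
    for k in mask(c,b,lambda h,s,v:v<75)[:3]: print('dark',len(k),ray(c,[k.mean(0)],z)*1000)
g=c['img'].astype(int)
for r in range(196,258,10): print(r,g[r,243:262].sum(1)//3)
E
python3 m.py
```

```text
red_tin px [336.395 211.49 ] rect [538.9 107.3] [65.6 64.1] 44.4 circ [539.1 106.7] 33.8 cen 538.8 107.5
gold px [422.2496 212.0342] rect [ 533.2 -202.6] [81.  65.2] 36.6 circ [ 536.4 -206.3] 41.4 cen 532.3 -200.7
white px [367.8253 245.832 ] rect [416.8  -2.4] [56.4 53.4] 29.9 circ [416.8  -2.8] 30.0 cen 417.8 -1.9
spice px [439.3077 240.3128] rect [ 434.5 -238. ] [33.2 41. ] 57.2 circ [ 432.7 -241.5] 21.1 cen 434.6 -237.6
jam px [472.8786 243.476 ] rect [ 423.3 -358.3] [59.1 61.1] 86.9 circ [ 422.  -356.1] 32.5 cen 422.4 -357.5Traceback (most recent call last):
  File "m.py", line 14, in <module>
    k=mask(c,b,f)[0]; P=ray(c,k,z).astype(np.float32)
      ~~~~~~~~~~~^^^
IndexError: list index out of range
```

```bash
sed -i 's/(h<16)&(s>170)&(v>90),.06/(h<24)\&(s>170)\&(v>90),.06/; s/(s>105)&(v>60),.040/(s>95)\&(v>60)|(v<120),.040/' m.py; python3 m.py
```

```text
red_tin px [336.4161 211.3257] rect [539.6 106.6] [65.1 64.6] 40.4 circ [539.4 107. ] 33.7 cen 538.9 107.2
gold px [421.9568 212.744 ] rect [ 534.1 -201.5] [86.8 87.8] 18.4 circ [ 536.5 -202.5] 46.9 cen 535.1 -199.5
white px [367.6676 245.9904] rect [416.6  -2.2] [55.5 53. ] 35.8 circ [417.4  -1.6] 29.1 cen 417.8 -1.8
spice px [439.2507 240.2146] rect [ 434.7 -238.1] [32.4 41.2] 53.1 circ [ 432.2 -242.2] 21.4 cen 434.5 -238.1
jam px [472.8523 243.4934] rect [ 422.8 -357.8] [58.3 60.8] 86.9 circ [ 421.8 -355.7] 32.6 cen 422.3 -357.5
orange px [299.9772 240.0622] rect [440.8 235.8] [42.1 77.5] 79.1 circ [440.5 235.7] 41.2 cen 440.8 235.7
green px [335.3415 233.5413] rect [462.1 111.4] [40.3 76. ] 84.2 circ [462.2 111.3] 40.8 cen 462.1 111.3
dark 48 [[459.0125 232.8242]]
dark 48 [[419.6461 239.8319]]
dark 58 [[480.6867 107.0006]]
dark 55 [[440.4326 112.308 ]]
196 [188 190 188 191 191 185 169 157 155 142 115  80  52  55  59  74  87  92
  94]
206 [190 193 193 192 187 170 156 150 153 140 120 102 103 106 125 160 183 189
 191]
216 [190 191 193 190 187 175 159 156 154 142 118 102 104 106 123 158 181 190
 190]
226 [195 192 190 189 188 177 163 158 153 140 117 102 100 102 127 161 184 189
 190]
236 [194 194 193 192 184 169 154 154 151 135 113  95  99 103 125 163 184 193
 194]
246 [195 192 194 192 188 170 160 158 152 135 113 105 101 107 127 162 185 195
 194]
256 [193 193 194 193 187 171 160 162 155 135 104  74  58  51  60  80  89  96
  98]
```

View pics/m.png

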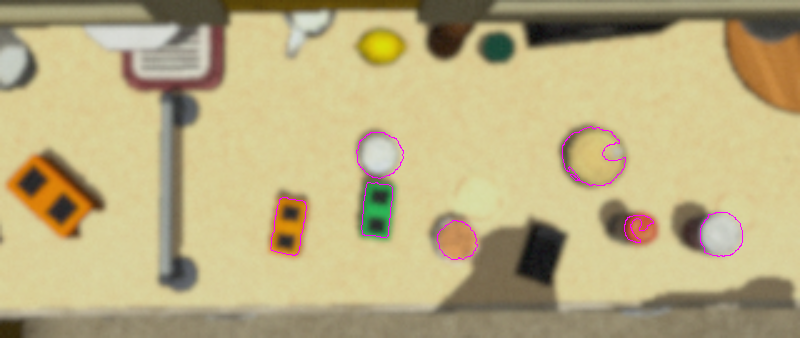

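Run:
```python
from h import *
np.set_printoptions(precision=1,suppress=True)
c=cam('side'); f=lambda x,y:[x/3.75+230-.4,y/3.75+150-.4]
for n,x,y,z in [('jam',365,483,.095),('spice',333,403,.106),('cork',246,333,.05),('red',318,245,.072),('gold',418,418,.04),('o1',188,220,.06),('o2',220,218,.06),('g1',237,269,.06),('g2',269,264,.06),('barfar',299,92,.13),('barnear',190,110,.13),('footfar',300,182,0)]:
    print(n,ray(c,f(x,y),z)*1000)
t=cam('top')
print('bar',ray(t,[[250.6,200],[250.6,250]],.13)*1000,'feet',ray(t,[[258,193.6],[257.3,260]],.003)*1000)
g=t['img'].astype(int)
print('gold row',g[212,402:446]); print('gold col',g[190:236,421].sum(1)//3); print('red row',g[211,322:352].sum(1)//3)
print(ray(t,[[410,212],[435,212],[328,211],[345,211]],.04)*1000)
```

```text
jam [[ 421.6 -355.7]]
spice [[ 432.4 -240.8]]
cork [[417.  -4.]]
red [[540.3 112.6]]
gold [[ 534.5 -204.7]]
o1 [[423.6 247.3]]
o2 [[460.4 238. ]]
g1 [[443.7 114.3]]
g2 [[480.9 111.8]]
barfar [[616.4 398.9]]
barnear [[472.6 398.8]]
footfar [[615.2 402.1]]
bar [[576.2 397.4]
 [409.8 396. ]] feet [[613.6 392.9]
 [370.4 394. ]]
gold row [[218 206 152]
 [219 210 154]
 [218 209 155]
 [220 209 154]
 [218 204 149]
 [212 196 143]
 [190 176 129]
 [141 131  94]
 [ 91  85  61]
 [ 89  84  59]
 [132 119  76]
 [169 149  94]
 [192 171 107]
 [205 183 114]
 [213 192 120]
 [212 193 121]
 [214 193 120]
 [216 194 119]
 [217 197 119]
 [217 195 118]
 [219 197 122]
 [219 197 122]
 [216 193 118]
 [215 193 124]
 [202 182 126]
 [195 177 125]
 [196 177 121]
 [199 184 132]
 [192 182 144]
 [189 182 152]
 [188 180 148]
 [182 169 131]
 [170 158 114]
 [177 163 113]
 [205 190 135]
 [215 201 145]
 [217 204 149]
 [218 208 149]
 [218 209 152]
 [217 205 148]
 [218 205 149]
 [218 206 150]
 [220 209 154]
 [219 205 152]]
gold col [192 196 194 194 193 194 194 192 184 159 130 123 139 160 174 175 177 178
 178 178 179 178 176 180 177 177 173 171 173 176 170 164 157 145 141 158
 183 192 193 191 194 194 194 194 194 194]
red row [188 192 192 190 182 159 139 156 184 202 211 213 217 216 218 215 215 214
 213 208 203 191 187 188 191 189 189 191 190 191]
[[ 536.2 -159.4]
 [ 535.2 -249.4]
 [ 543.2  135.5]
 [ 542.5   74.4]]
```

Emit:
arm_command --deltas '[[[0.2,-0.05,0],[0,0,0.02],-1],[[0.4,-0.2,0],[0,0,0.05],-1],[[0.699,-0.496,0],[0,0,0.104],-1],[[0.699,-0.496,0],[0,0,0.104],-1],[[0.699,-0.496,0],[0,0,0.104],-1],[[0.699,-0.496,0],[0,0,0.104],-1],[[0.699,-0.496,0],[0,0,0.104],-1],[[0.699,-0.496,0],[0,0,0.104],-1],[[0.699,-0.496,0],[0,0,0.104],-1],[[0.699,-0.496,0],[0,0,0.104],-1]]'

```text
clock: 1.55
position: [0.4196, -0.151, 0.2267]
ee_rot: [180.0, 0.0, -0.1]
force: [0.7, -0.2, 0.4]
opening: 0.0918
grasp_force: 0.0
```

Emit:
arm_command --deltas '[[[0.04,-0.778,0],[0,0,0.058],-1],[[0.04,-0.778,0],[0,0,0.058],-1],[[0.04,-0.778,0],[0,0,0.058],-1],[[0.04,-0.778,0],[0,0,0.058],-1],[[0.04,-0.778,0],[0,0,0.058],-1],[[0.04,-0.778,0],[0,0,0.058],-1],[[0.04,-0.778,0],[0,0,0.058],-1],[[0.04,-0.778,0.1],[0,0,0.058],-1],[[0.04,-0.778,0.2],[0,0,0.058],-1],[[0.04,-0.778,0.25],[0,0,0.058],-1],[[0.04,-0.778,0.25],[0,0,0.058],-1]]'

```text
clock: 2.92
position: [0.4392, 0.2375, 0.1001]
ee_rot: [179.9, 0.2, -10.5]
force: [-0.3, 1.0, -0.5]
opening: 0.0916
grasp_force: 0.0
```

Run:
```python
from h import *
s=status.state(); print(s['position'],s['ee_rot'],s['clock'])
a=cam('side')['img'][170:270,220:360,::-1]; b=cam('top')['img'][180:280,240:380,::-1]
cv2.imwrite('pics/n1.png',np.vstack([cv2.resize(i,None,fx=3,fy=3,interpolation=2) for i in(a,b)]))
```

```text
[0.43917044 0.23748462 0.10007348] [179.86308998   0.21435545 -10.52886954] 2.925
```

View pics/n1.png

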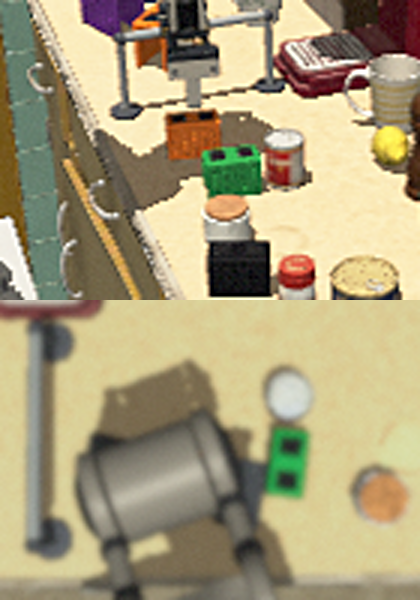

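Emit:
arm_command --deltas '[[[0,0,0.06],[0,0,0],-1],[[0,0,0.12],[0,0,0],-1],[[0,0,0.164],[0,0,0],-1],[[0,0,0.164],[0,0,0],-1],[[0,0,0.164],[0,0,0],1],[[0,0,0.164],[0,0,0],1],[[0,0,0.164],[0,0,0],1],[[0,0,0.164],[0,0,0],1],[[0,0,0.164],[0,0,0],1],[[0,0,0.164],[0,0,0],1]]'

```text
clock: 4.28
position: [0.4397, 0.2392, 0.0197]
ee_rot: [180.0, 0.0, -10.4]
force: [-0.7, -0.4, 1.5]
opening: 0.0439
grasp_force: 30.0
```

Emit:
arm_command --deltas '[[[0,0,-0.05],[0,0,0],1],[[0,0,-0.15],[0,0,0],1],[[0,0,-0.25],[0,0,0],1],[[0,0,-0.34],[0,0,0],1],[[-0.01,-0.06,-0.36],[0,0,-0.02],1],[[-0.023,-0.15,-0.36],[0,0,-0.04],1],[[-0.035,-0.25,-0.36],[0,0,-0.058],1],[[-0.046,-0.315,-0.36],[0,0,-0.058],1],[[-0.046,-0.315,-0.36],[0,0,-0.058],1],[[-0.046,-0.315,-0.36],[0,0,-0.058],1]]'

```text
clock: 5.52
position: [0.4451, 0.3977, 0.1991]
ee_rot: [179.9, 0.1, 0.1]
force: [-0.9, -0.7, 0.5]
opening: 0.0438
grasp_force: 30.0
```

Run:
```python
from h import *
s=status.state(); print(s['position'],s['ee_rot'],s['opening'])
c=cam('side');t=cam('top')
a=c['img'][140:240,220:360,::-1]; b=t['img'][180:280,240:380,::-1]
cv2.imwrite('pics/n2.png',np.vstack([cv2.resize(i,None,fx=3,fy=3,interpolation=2) for i in(a,b)]))
```

```text
[0.4451256  0.39769063 0.1991329 ] [1.79930217e+02 5.68625479e-02 6.81844397e-02] 0.04380140751287556
```

View pics/n2.png

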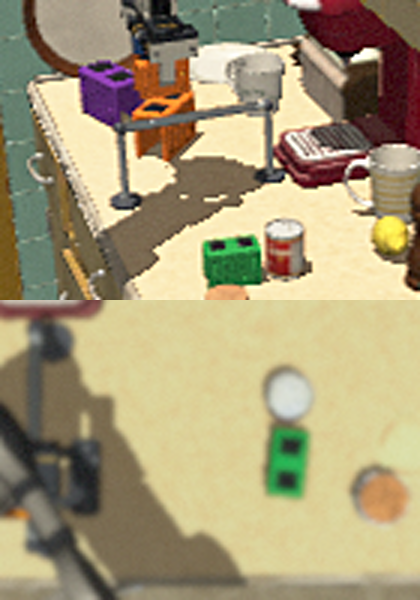

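Run:
```python
from h import *
np.set_printoptions(precision=1,suppress=True)
c=cam('side');t=cam('top')
q=lambda x,y:[x/3+220-.3,y/3+140-.3]
print(ray(c,[q(122,124),q(268,103)],.13)*1000, ray(c,[q(126,201),q(271,175)],.0)*1000)
# bar subpixel in side: darkest/centre per column
# Sobel edges of bar in side at columns
g=cv2.cvtColor(c['img'],cv2.COLOR_RGB2GRAY).astype(int)
for x in (290,296,302): print(x,g[168:188,x], proj(c,[[.5,.3975,.13],[.5,.3975,.138],[.5,.3975,.122]]))
g=cv2.cvtColor(t['img'],cv2.COLOR_RGB2GRAY).astype(int)
print(ray(t,[[258,195]],.003)*1000)
```

```text
[[380.2 411.3]
 [615.5 400.5]] [[374.8 402.6]
 [617.5 402.3]]
290 [237 238 234 231 233 234 231 246 133 100  87 151 240 238 237 232 232 237
 237 236] [[286.  178.1]
 [285.9 176.6]
 [286.  179.7]]
296 [208 238 241 241 235 239 247 132  99  91 146 240 234 233 235 233 238 234
 231 235] [[286.  178.1]
 [285.9 176.6]
 [286.  179.7]]
302 [159 153 114 123 154 156 111 103  96 145 167 238 234 235 236 234 233 235
 231 233] [[286.  178.1]
 [285.9 176.6]
 [286.  179.7]]
[[608.4 392.9]]
```

Emit:
arm_command --deltas '[[[0,0,0.03],[0,0,0],1],[[0,0,0.06],[0,0,0],1],[[0,0,0.09],[0,0,0],1],[[0,0,0.12],[0,0,0],1],[[0,0,0.15],[0,0,0],1],[[0,0,0.17],[0,0,0],1],[[0,0,0.17],[0,0,0],1]]'

```text
clock: 6.6
position: [0.4451, 0.3981, 0.1137]
ee_rot: [179.9, 0.1, 0.1]
force: [0.2, -0.1, -0.2]
opening: 0.0438
grasp_force: 30.0
```

Emit:
arm_command --deltas '[[[0,0,0.004],[0,0,0],1],[[0,0,0.008],[0,0,0],1],[[0,0,0.011],[0,0,0],1],[[0,0,0.011],[0,0,0],1]]'

```text
clock: 7.1
position: [0.4454, 0.3983, 0.1092]
ee_rot: [180.0, -0.0, 0.1]
force: [0.3, 0.3, -1.4]
opening: 0.0437
grasp_force: 30.0
```

Just above contact; open now and rise.

Emit:
arm_command --deltas '[[[0,0,0.002],[0,0,0],1],[[0,0,0.002],[0,0,0],0.1],[[0,0,0.002],[0,0,0],-0.2],[[0,0,0.002],[0,0,0],-0.6],[[0,0,0.002],[0,0,0],-0.6],[[0,0,-0.03],[0,0,0],-0.6],[[0,0,-0.08],[0,0,0],-0.6],[[0,0,-0.16],[0,0,0],-0.6],[[0,0,-0.22],[0,0,0],-0.6],[[0,0,-0.22],[0,0,0],-0.6]]'

```text
clock: 8.35
position: [0.4466, 0.3992, 0.223]
ee_rot: [-179.8, -0.3, 0.1]
force: [0.4, 0.7, -0.7]
opening: 0.0735
grasp_force: 0.0
```

Emit:
arm_command --deltas '[[[0.031,0.575,0],[0,0,0.037],-1],[[0.031,0.575,0],[0,0,0.037],-1],[[0.031,0.575,0],[0,0,0.037],-1],[[0.031,0.575,0],[0,0,0.037],-1],[[0.031,0.575,0],[0,0,0.037],-1],[[0.031,0.575,0.06],[0,0,0.037],-1],[[0.031,0.575,0.15],[0,0,0.037],-1],[[0.031,0.575,0.22],[0,0,0.037],-1],[[0.031,0.575,0.22],[0,0,0.037],-1]]'

```text
clock: 9.48
position: [0.459, 0.1106, 0.1069]
ee_rot: [179.9, 0.4, -6.6]
force: [-0.1, 0.2, 0.6]
opening: 0.0917
grasp_force: 0.0
```

Run:
```python
from h import *
s=status.state(); print(s['position'],s['ee_rot'],s['opening'])
c=cam('side');t=cam('top')
a=c['img'][150:250,220:360,::-1]; b=t['img'][180:280,240:380,::-1]
cv2.imwrite('pics/n3.png',np.vstack([cv2.resize(i,None,fx=3,fy=3,interpolation=2) for i in(a,b)]))
```

```text
[0.45895021 0.11059917 0.1068884 ] [179.92071615   0.37795533  -6.6074429 ] 0.09174225712367562
```

View pics/n3.png

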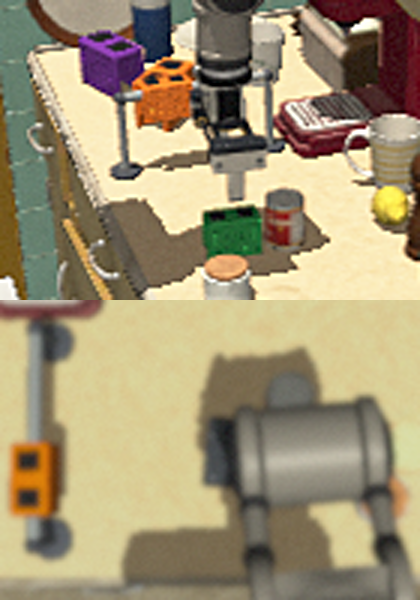

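Emit:
arm_command --deltas '[[[0.003,0,0.06],[0,0,0],-1],[[0.003,0,0.12],[0,0,0],-1],[[0.003,0,0.175],[0,0,0],-1],[[0.003,0,0.175],[0,0,0],-1],[[0.003,0,0.175],[0,0,0],1],[[0.003,0,0.175],[0,0,0],1],[[0.003,0,0.175],[0,0,0],1],[[0.003,0,0.175],[0,0,0],1],[[0.003,0,0.175],[0,0,0],1],[[0.003,0,0.175],[0,0,0],1]]'

```text
clock: 10.82
position: [0.4627, 0.1107, 0.0218]
ee_rot: [180.0, -0.0, -6.6]
force: [-0.0, -0.1, 1.7]
opening: 0.0435
grasp_force: 29.9
```

Emit:
arm_command --deltas '[[[0,0,-0.05],[0,0,0],1],[[0,0,-0.15],[0,0,0],1],[[0,0,-0.25],[0,0,0],1],[[0,0,-0.35],[0,0,0],1],[[0.01,-0.05,-0.38],[0,0,0],1],[[0.022,-0.15,-0.38],[0,0,-0.01],1],[[0.037,-0.25,-0.38],[0,0,-0.02],1],[[0.052,-0.35,-0.38],[0,0,-0.03],1],[[0.067,-0.45,-0.38],[0,0,-0.037],1],[[0.08,-0.54,-0.38],[0,0,-0.037],1],[[0.088,-0.589,-0.38],[0,0,-0.037],1],[[0.088,-0.589,-0.38],[0,0,-0.037],1]]'

```text
clock: 12.32
position: [0.5398, 0.3995, 0.2102]
ee_rot: [180.0, 0.1, 0.2]
force: [1.0, -0.2, -0.8]
opening: 0.0437
grasp_force: 29.9
```

Emit:
arm_command --deltas '[[[0,0.003,0.03],[0,0,0.001],1],[[0,0.003,0.06],[0,0,0.001],1],[[0,0.003,0.09],[0,0,0.001],1],[[0,0.003,0.12],[0,0,0.001],1],[[0,0.003,0.15],[0,0,0.001],1],[[0,0.003,0.175],[0,0,0.001],1],[[0,0.003,0.19],[0,0,0.001],1],[[0,0.003,0.196],[0,0,0.001],1],[[0,0.003,0.196],[0,0,0.001],1]]'

```text
clock: 13.45
position: [0.5404, 0.3968, 0.1138]
ee_rot: [-180.0, -0.0, -0.1]
force: [0.6, -0.2, -1.0]
opening: 0.0436
grasp_force: 29.9
```

Emit:
arm_command --deltas '[[[0,-0.001,0.004],[0,0,0],1],[[0,-0.001,0.007],[0,0,0],1],[[0,-0.001,0.007],[0,0,0],0.1],[[0,-0.001,0.007],[0,0,0],-0.2],[[0,-0.001,0.007],[0,0,0],-0.6],[[0,-0.001,0.007],[0,0,0],-0.6],[[0,-0.001,-0.03],[0,0,0],-0.6],[[0,-0.001,-0.08],[0,0,0],-0.6],[[0,-0.001,-0.16],[0,0,0],-0.6],[[0,-0.001,-0.22],[0,0,0],-0.6],[[0,-0.001,-0.22],[0,0,0],-0.6]]'

```text
clock: 14.82
position: [0.5414, 0.3979, 0.2268]
ee_rot: [-179.8, -0.3, -0.1]
force: [1.0, 1.0, -0.0]
opening: 0.0735
grasp_force: 0.0
```

Emit:
arm_command --deltas '[[[-0.04,0.1,-0.02],[0,0,-0.06],-1],[[-0.082,0.2,-0.02],[0,0,-0.12],-1],[[-0.1,0.3,-0.02],[0,0,-0.18],-1],[[-0.1,0.42,-0.02],[0,0,-0.24],-1],[[-0.1,0.54,-0.02],[0,0,-0.3],-1],[[-0.1,0.65,-0.02],[0,0,-0.36],-1],[[-0.1,0.75,-0.02],[0,0,-0.42],-1],[[-0.1,0.8,-0.02],[0,0,-0.48],-1],[[-0.1,0.8,-0.02],[0,0,-0.5],-1],[[-0.1,0.8,-0.02],[0,0,-0.5],-1]]'

```text
clock: 16.08
position: [0.4889, -0.003, 0.2326]
ee_rot: [-179.9, -0.0, 89.7]
force: [-1.1, 0.7, -0.3]
opening: 0.0914
grasp_force: 0.0
```

```bash
python3 m.py 2>&1 | grep -E 'white|spice|jam|red_tin|gold'
python3 - <<'E'
from h import *
s=status.state(); print(s['position'],s['ee_rot'],s['opening'],s['joint_pos'])
c=cam('side');t=cam('top')
a=c['img'][150:290,220:370,::-1]; b=t['img'][170:280,240:490,::-1]
a=cv2.resize(a,None,fx=2.2,fy=2.2,interpolation=2);b=cv2.resize(b,None,fx=2.4,fy=2.4,interpolation=2)
o=np.zeros((a.shape[0]+b.shape[0],max(a.shape[1],b.shape[1]),3),np.uint8);o[:len(a),:a.shape[1]]=a;o[len(a):,:b.shape[1]]=b
cv2.imwrite('pics/n4.png',o)
E
```

```text
red_tin px [337.1099 212.0716] rect [538.8 109.7] [64.4 61.8] 24.2 circ [538.5 103.1] 36.9 cen 539.6 108.5
gold px [418.2555 210.4507] rect [ 527.  -180.7] [ 84.2 106. ] 86.7 circ [ 531.8 -176.6] 61.2 cen 552.9 -190.3
white px [364.6624 248.6336] rect [408.3   8. ] [22. 28.] 71.8 circ [407.8   6.6] 15.1 cen 407.6 8.6
spice px [439.2271 240.2664] rect [ 435.  -237.9] [32.5 40.8] 54.4 circ [ 433.5 -241.2] 21.1 cen 434.5 -238.0
jam px [472.8538 243.4646] rect [ 422.8 -357.6] [60.  60.3] 89.3 circ [ 422.  -355.7] 32.8 cen 422.3 -357.5
[ 0.48895968 -0.00264403  0.23277992] [-1.79907676e+02 -1.51836777e-02  8.96928628e+01] 0.09206398135218069 [-9.29936758e+00  1.55798264e+01  9.21087291e+01  5.94647747e-04
  7.24050066e+01 -8.99242282e+00]
```

View pics/n4.png

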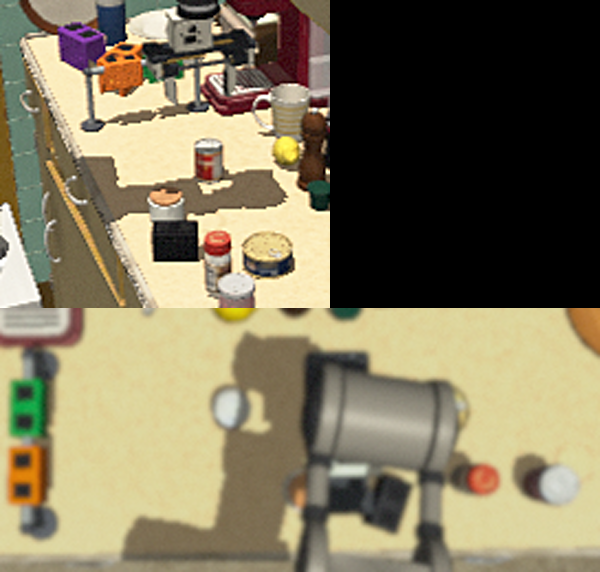

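Emit:
arm_command --deltas '[[[-0.125,-0.03,0],[0,0,-0.002],-1],[[-0.25,-0.06,0],[0,0,-0.002],-1],[[-0.37,-0.09,0],[0,0,-0.002],-1],[[-0.476,-0.113,0],[0,0,-0.002],-1],[[-0.476,-0.113,0.05],[0,0,-0.002],-1],[[-0.476,-0.113,0.14],[0,0,-0.002],-1],[[-0.476,-0.113,0.22],[0,0,-0.002],-1],[[-0.476,-0.113,0.29],[0,0,-0.002],-1],[[-0.476,-0.113,0.34],[0,0,-0.002],-1],[[-0.476,-0.113,0.356],[0,0,-0.002],-1],[[-0.476,-0.113,0.356],[0,0,-0.002],-1]]'

```text
clock: 17.6
position: [0.4327, -0.2404, 0.0557]
ee_rot: [-180.0, -0.0, 90.2]
force: [-0.5, -0.3, 0.3]
opening: 0.092
grasp_force: 0.0
```

Emit:
arm_command --deltas '[[[0,0,0],[0,0,0],0.2],[[0,0,0],[0,0,0],1],[[0,0,0],[0,0,0],1],[[0,0,0],[0,0,0],1],[[0,0,0],[0,0,0],1],[[0,0,0],[0,0,0],1]]'

```text
clock: 18.35
position: [0.4325, -0.2406, 0.0558]
ee_rot: [180.0, 0.0, 90.2]
force: [-0.6, -0.2, 1.9]
opening: 0.0442
grasp_force: 30.0
```

Emit:
arm_command --deltas '[[[0,0,-0.05],[0,0,0],1],[[0,0,-0.14],[0,0,0],1],[[0.02,0,-0.22],[0,0,0],1],[[0.1,0.02,-0.26],[0,0,0],1],[[0.2,0.05,-0.26],[0,0,0],1],[[0.3,0.08,-0.26],[0,0,0],1],[[0.42,0.11,-0.26],[0,0,0],1],[[0.54,0.14,-0.26],[0,0,0],1],[[0.66,0.17,-0.26],[0,0,0],1],[[0.76,0.2,-0.26],[0,0,0],1],[[0.83,0.22,-0.26],[0,0,0],1],[[0.859,0.22,-0.26],[0,0,0],1]]'

```text
clock: 19.85
position: [0.5405, 0.1911, 0.185]
ee_rot: [-179.9, 0.0, 90.4]
force: [0.5, 0.2, -1.1]
opening: 0.0441
grasp_force: 30.0
```

Emit:
arm_command --deltas '[[[-0.002,0,0.07],[0,0,0.002],1],[[-0.002,0,0.14],[0,0,0.002],1],[[-0.002,0,0.2],[0,0,0.002],1],[[-0.002,0,0.235],[0,0,0.002],1],[[-0.002,0,0.25],[0,0,0.002],1],[[-0.002,0,0.257],[0,0,0.002],1],[[-0.002,0,0.257],[0,0,0.002],1]]'

```text
clock: 20.72
position: [0.5409, 0.1882, 0.0577]
ee_rot: [180.0, -0.0, 89.9]
force: [-0.6, 0.9, -1.1]
opening: 0.044
grasp_force: 30.0
```

Emit:
arm_command --deltas '[[[0.001,0,0.003],[0,0,0],1],[[0.001,0,0.003],[0,0,0],1],[[0.001,0,0.003],[0,0,0],0],[[0.001,0,0.003],[0,0,0],-0.5],[[0.001,0,0.003],[0,0,0],-0.8],[[0.001,0,0.003],[0,0,0],-0.8],[[0.001,0,-0.04],[0,0,0],-0.8],[[0.001,0,-0.12],[0,0,0],-0.8],[[0.001,0,-0.22],[0,0,0],-0.8],[[0.001,0,-0.32],[0,0,0],-1],[[0.001,0,-0.32],[0,0,0],-1]]'

```text
clock: 22.1
position: [0.5427, 0.1894, 0.2218]
ee_rot: [179.5, -0.1, 89.9]
force: [0.1, -0.2, -0.4]
opening: 0.0914
grasp_force: 0.0
```

Emit:
arm_command --deltas '[[[-0.1,-0.02,0],[0,0,0],-1],[[-0.22,-0.04,0],[0,0,0],-1],[[-0.34,-0.06,0],[0,0,0],-1],[[-0.46,-0.09,0],[0,0,0],-1],[[-0.58,-0.11,0],[0,0,0],-1],[[-0.7,-0.14,0],[0,0,0],-1],[[-0.8,-0.16,0],[0,0,0],-1],[[-0.88,-0.165,0],[0,0,0],-1],[[-0.88,-0.165,0],[0,0,0],-1]]'

```text
clock: 23.22
position: [0.4563, -0.2532, 0.2159]
ee_rot: [-179.9, -0.0, 89.7]
force: [-0.4, 0.1, -0.2]
opening: 0.0914
grasp_force: 0.0
```

```bash
sed -i "s/^T={/T={'spice2':((300,195,330,230),red,.106),/" m.py; python3 m.py 2>&1 | grep -E 'white|spice|jam|red_tin|gold|green|orange'; python3 -c "
from h import *
s=status.state(); print(s['position'],s['ee_rot'])"
```

```text
spice2 px [314.0841 207.1875] rect [551.6 184.5] [23.1 25.6] 47.2 circ [551.9 185.5] 14.9 cen 552.5 182.3
red_tin px [341.2328 212.0223] rect [535.4 100.6] [78.1 90.8] 88.8 circ [538.9  90.2] 50.6 cen 536.3 99.2
gold px [422.6066 211.9946] rect [ 537.7 -206.4] [97.1 89.4] 48.4 circ [ 535.9 -205.5] 49.5 cen 535.9 -206.0
white px [367.3805 245.4137] rect [420.1  -1.5] [48.5 56. ] 40.5 circ [420.   -2.1] 29.7 cen 419.5 -1.2
[ 0.45653348 -0.25158148  0.21604298] [-1.79913173e+02 -7.89497954e-02  8.97386227e+01]
```

Emit:
arm_command --deltas '[[[-0.1,-0.03,0],[0,0,-0.001],-1],[[-0.211,-0.069,0],[0,0,-0.001],-1],[[-0.211,-0.069,0.03],[0,0,-0.001],-1],[[-0.211,-0.069,0.08],[0,0,-0.001],-1],[[-0.211,-0.069,0.16],[0,0,-0.001],-1],[[-0.211,-0.069,0.24],[0,0,-0.001],-1],[[-0.211,-0.069,0.31],[0,0,-0.001],-1],[[-0.211,-0.069,0.34],[0,0,-0.001],-1],[[-0.211,-0.069,0.35],[0,0,-0.001],-1],[[-0.211,-0.069,0.35],[0,0,-0.001],-1]]'

```text
clock: 24.52
position: [0.4231, -0.3564, 0.0429]
ee_rot: [180.0, 0.0, 90.1]
force: [-0.7, 0.2, -0.3]
opening: 0.0921
grasp_force: 0.0
```

Emit:
arm_command --deltas '[[[0,0,0],[0,0,0],0],[[0,0,0],[0,0,0],1],[[0,0,0],[0,0,0],1],[[0,0,0],[0,0,0],1],[[0,0,0],[0,0,0],1],[[0,0,0],[0,0,0],1]]'

```text
clock: 25.28
position: [0.4224, -0.3565, 0.0424]
ee_rot: [-180.0, 0.0, 90.1]
force: [-1.7, -0.7, 2.1]
opening: 0.0569
grasp_force: 30.0
```

Emit:
arm_command --deltas '[[[0,0,-0.05],[0,0,0],1],[[0,0,-0.14],[0,0,0],1],[[0.02,0,-0.22],[0,0,0],1],[[0.1,0.02,-0.24],[0,0,0],1],[[0.2,0.06,-0.24],[0,0,0],1],[[0.32,0.1,-0.24],[0,0,0],1],[[0.44,0.14,-0.24],[0,0,0],1],[[0.56,0.18,-0.24],[0,0,0],1],[[0.66,0.21,-0.24],[0,0,0],1],[[0.72,0.233,-0.24],[0,0,0],1],[[0.752,0.233,-0.24],[0,0,0],1],[[0.752,0.233,-0.24],[0,0,0],1]]'

```text
clock: 26.78
position: [0.5378, 0.0202, 0.1615]
ee_rot: [-179.9, 0.0, 90.1]
force: [-0.5, -0.1, -4.8]
opening: 0.0566
grasp_force: 30.0
```

Emit:
arm_command --deltas '[[[0,0.001,0.06],[0,0,0],1],[[0,0.001,0.12],[0,0,0],1],[[0,0.001,0.18],[0,0,0],1],[[0,0.001,0.215],[0,0,0],1],[[0,0.001,0.23],[0,0,0],1],[[0,0.001,0.235],[0,0,0],1],[[0,0.001,0.235],[0,0,0],1]]'

```text
clock: 27.65
position: [0.5395, 0.0193, 0.0453]
ee_rot: [179.9, 0.0, 90.0]
force: [-0.0, -0.3, -5.1]
opening: 0.0567
grasp_force: 30.0
```

Emit:
arm_command --deltas '[[[0,-0.001,0.003],[0,0,0],1],[[0,-0.001,0.005],[0,0,0],1],[[0,-0.001,0.005],[0,0,0],1],[[0,-0.001,0.005],[0,0,0],-0.3],[[0,-0.001,0.005],[0,0,0],-0.6],[[0,-0.001,0.005],[0,0,0],-0.9],[[0,-0.001,0.005],[0,0,0],-0.9],[[0,-0.001,-0.05],[0,0,0],-0.9],[[0,-0.001,-0.13],[0,0,0],-0.9],[[0,-0.001,-0.23],[0,0,0],-0.9],[[0,-0.001,-0.34],[0,0,0],-1],[[0,-0.001,-0.34],[0,0,0],-1]]'

```text
clock: 29.15
position: [0.5409, 0.0196, 0.2194]
ee_rot: [179.4, 0.1, 90.1]
force: [0.0, 0.5, -0.1]
opening: 0.0919
grasp_force: 0.0
```

Emit:
arm_command --deltas '[[[-0.1,-0.03,0],[0,0,0],-1],[[-0.22,-0.06,0],[0,0,0],-1],[[-0.34,-0.1,0],[0,0,0],-1],[[-0.44,-0.14,0],[0,0,0],-1],[[-0.54,-0.162,0],[0,0,0],-1],[[-0.54,-0.162,0],[0,0,0],-1],[[-0.54,-0.162,0],[0,0,0],-1]]'

```text
clock: 30.02
position: [0.4576, -0.2498, 0.2138]
ee_rot: [-179.9, -0.1, 90.0]
force: [-0.0, 0.5, 0.1]
opening: 0.092
grasp_force: 0.0
```

```bash
sed -i "s/^T={/T={'jam2':((348,200,372,228),lambda h,s,v:(s<60)\&(v>120),.095),/" m.py; python3 m.py 2>&1 | grep -E 'white|spice|jam|red_tin|gold'
python3 - <<'E'
from h import *
s=status.state(); print(s['position'],s['ee_rot'])
c=cam('side');t=cam('top')
a=c['img'][150:290,220:370,::-1]; b=t['img'][170:280,240:490,::-1]
a=cv2.resize(a,None,fx=2.2,fy=2.2,interpolation=2);b=cv2.resize(b,None,fx=2.4,fy=2.4,interpolation=2)
o=np.zeros((a.shape[0]+b.shape[0],max(a.shape[1],b.shape[1]),3),np.uint8);o[:len(a),:a.shape[1]]=a;o[len(a):,:b.shape[1]]=b
cv2.imwrite('pics/n5.png',o)
E
```

```text
jam2 px [362.0303 210.6493] rect [539.   19.8] [61.3 63.3] 43.9 circ [538.3  19.5] 32.3 cen 538.9 19.7
spice2 px [314.7654 207.0716] rect [552.1 181.2] [22.6 21.2] 29.8 circ [551.6 183.4] 12.8 cen 552.9 181.2
red_tin px [340.6673 212.706 ] rect [535.4 100.6] [78.1 90.8] 88.8 circ [538.8  89.4] 50.2 cen 536.5 99.3
gold px [421.8138 212.5865] rect [ 536.8 -205.4] [95.4 90.6] 43.7 circ [ 534.6 -203.8] 49.3 cen 535.3 -205.5
white px [367.9402 245.3327] rect [420.6  -2. ] [48.7 57.7] 35.6 circ [419.   -2.4] 29.9 cen 419.8 -0.8
[ 0.45782484 -0.24932723  0.21405182] [-1.79943274e+02 -6.17316937e-02  9.00944614e+01]
```

View pics/n5.png

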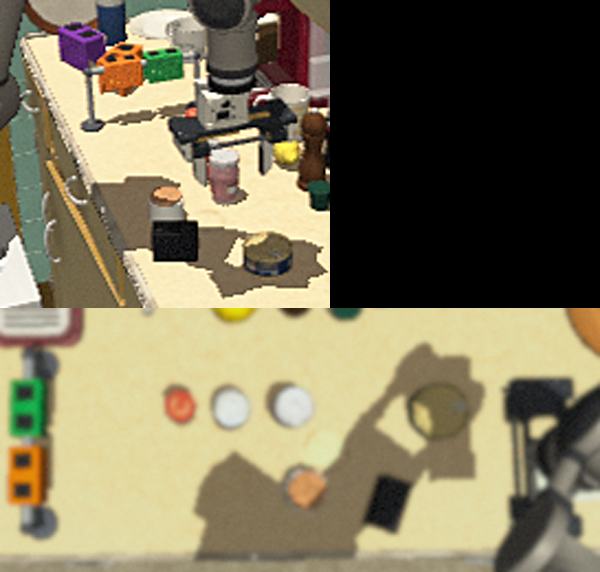

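Emit:
arm_command --deltas '[[[0.06,-0.01,-0.02],[0,0,0.055],-1],[[0.12,-0.02,-0.02],[0,0,0.11],-1],[[0.18,-0.03,-0.02],[0,0,0.165],-1],[[0.24,-0.04,-0.02],[0,0,0.22],-1],[[0.3,-0.05,-0.02],[0,0,0.275],-1],[[0.36,-0.06,-0.02],[0,0,0.33],-1],[[0.42,-0.07,-0.02],[0,0,0.385],-1],[[0.47,-0.08,-0.02],[0,0,0.44],-1],[[0.494,-0.082,-0.02],[0,0,0.5],-1],[[0.494,-0.082,-0.02],[0,0,0.5],-1],[[0.494,-0.082,-0.02],[0,0,0.5],-1]]'

```text
clock: 31.55
position: [0.4167, -0.0033, 0.2248]
ee_rot: [180.0, -0.0, 0.3]
force: [-0.2, -0.6, 0.8]
opening: 0.0921
grasp_force: 0.0
```

Run:
```python
from h import *
c=cam('side',None)
k=mask(c,(285,225,308,250),lambda h,s,v:(h<16)&(s>85)&(v>100))[0]
print(k.mean(0),k.min(0),k.max(0),ray(c,(k.min(0)+k.max(0))/2,.05)*1000)
```

```text
[294.89453125 240.28710938] [287.625 238.125] [302.375 243.125] [[411.31826755 -19.73670948]]
```

Emit:
arm_command --deltas '[[[0,0,0.1],[0,0,0.002],-1],[[0,0,0.2],[0,0,0.002],-1],[[0,0,0.28],[0,0,0.002],-1],[[0,0,0.34],[0,0,0.002],-1],[[0,0,0.39],[0,0,0.002],-1],[[0,0,0.42],[0,0,0.002],-1],[[0,0,0.428],[0,0,0.002],-1],[[0,0,0.428],[0,0,0.002],-1]]'

```text
clock: 32.6
position: [0.4169, -0.0037, 0.0108]
ee_rot: [180.0, -0.0, -0.3]
force: [-0.5, -0.5, -0.2]
opening: 0.0917
grasp_force: 0.0
```

Emit:
arm_command --deltas '[[[0,0,0],[0,0,0],-0.6],[[0,0,0],[0,0,0],1],[[0,0,0],[0,0,0],1],[[0,0,0],[0,0,0],1],[[0,0,0],[0,0,0],1],[[0,0,0],[0,0,0],1]]'

```text
clock: 33.35
position: [0.4168, -0.0034, 0.011]
ee_rot: [180.0, -0.0, -0.3]
force: [-0.5, 0.7, 5.9]
opening: 0.0633
grasp_force: 30.0
```

Emit:
arm_command --deltas '[[[0,0,-0.06],[0,0,0],1],[[0,0,-0.16],[0,0,0],1],[[0,0,-0.26],[0,0,0],1],[[0.02,0.06,-0.28],[0,0,-0.055],1],[[0.04,0.14,-0.28],[0,0,-0.11],1],[[0.07,0.23,-0.28],[0,0,-0.165],1],[[0.1,0.32,-0.28],[0,0,-0.22],1],[[0.13,0.4,-0.28],[0,0,-0.275],1],[[0.16,0.48,-0.28],[0,0,-0.33],1],[[0.2,0.55,-0.28],[0,0,-0.385],1],[[0.23,0.6,-0.28],[0,0,-0.44],1],[[0.237,0.615,-0.28],[0,0,-0.495],1]]'

```text
clock: 34.85
position: [0.5336, -0.313, 0.1494]
ee_rot: [-179.9, -0.0, 89.1]
force: [-0.2, 1.1, -2.1]
opening: 0.0634
grasp_force: 30.0
```

Emit:
arm_command --deltas '[[[0.002,0,0.07],[0,0,-0.003],1],[[0.002,0,0.14],[0,0,-0.003],1],[[0.002,0,0.2],[0,0,-0.003],1],[[0.002,0,0.24],[0,0,-0.003],1],[[0.002,0,0.262],[0,0,-0.003],1],[[0.002,0,0.27],[0,0,-0.003],1],[[0.002,0,0.27],[0,0,-0.003],1]]'

```text
clock: 35.72
position: [0.5338, -0.3107, 0.0161]
ee_rot: [180.0, 0.0, 89.3]
force: [0.5, -0.6, -0.8]
opening: 0.0633
grasp_force: 30.0
```

Emit:
arm_command --deltas '[[[0,0,0.005],[0,0,0],1],[[0,0,0.009],[0,0,0],1],[[0,0,0.009],[0,0,0],1],[[0,0,0.009],[0,0,0],-0.5],[[0,0,0.009],[0,0,0],-0.8],[[0,0,0.009],[0,0,0],-1],[[0,0,0.009],[0,0,0],-1],[[0,0,-0.06],[0,0,0],-1],[[0,0,-0.16],[0,0,0],-1],[[0,0,-0.28],[0,0,0],-1],[[0,0,-0.4],[0,0,0],-1],[[0,0,-0.4],[0,0,0],-1]]'

```text
clock: 37.22
position: [0.5356, -0.312, 0.2218]
ee_rot: [179.5, 0.4, 89.3]
force: [0.3, 0.4, -1.2]
opening: 0.0916
grasp_force: 0.0
```

Emit:
arm_command --deltas '[[[-0.1,-0.05,0],[0,0,0],-1],[[-0.16,-0.12,0],[0,0,0],-1],[[-0.22,-0.22,0],[0,0,0],-1],[[-0.28,-0.32,0],[0,0,0],-1],[[-0.34,-0.42,0],[0,0,0],-1],[[-0.4,-0.52,0],[0,0,0],-1],[[-0.4,-0.6,0],[0,0,0],-1],[[-0.4,-0.65,0],[0,0,0],-1],[[-0.4,-0.65,0],[0,0,0],-1],[[-0.4,-0.65,0],[0,0,0],-1]]'

```text
clock: 38.48
position: [0.2069, -0.5066, 0.2153]
ee_rot: [180.0, -0.0, 89.3]
force: [0.3, -0.1, 0.6]
opening: 0.0917
grasp_force: 0.0
```

```bash
sed -i "s/^T={/T={'white2':((440,198,470,230),lambda h,s,v:(h<16)\&(s>85)\&(v>120),.05),/" m.py; python3 m.py 2>&1 | grep -E 'white|spice|jam|red_tin|gold'
python3 - <<'E'
from h import *
s=status.state(); print(s['position'],s['ee_rot'])
c=cam('side');t=cam('top')
a=c['img'][150:290,220:370,::-1]; b=t['img'][170:280,240:490,::-1]
a=cv2.resize(a,None,fx=2.2,fy=2.2,interpolation=2);b=cv2.resize(b,None,fx=2.4,fy=2.4,interpolation=2)
o=np.zeros((a.shape[0]+b.shape[0],max(a.shape[1],b.shape[1]),3),np.uint8);o[:len(a),:a.shape[1]]=a;o[len(a):,:b.shape[1]]=b
cv2.imwrite('pics/n6.png',o)
E
```

```text
white2 px [452.6081 211.8284] rect [ 534.4 -308.2] [53.6 52. ] 62.3 circ [ 534.7 -308.5] 28.4 cen 534.2 -308.3
jam2 px [362.0091 210.7287] rect [538.9  18.5] [60.4 62.3] 88.8 circ [538.8  20.1] 31.9 cen 538.8 19.6
spice2 px [314.5612 207.2041] rect [552.3 182.8] [24.4 22.7] 40.2 circ [551.9 183.4] 14.3 cen 552.2 181.5
red_tin px [336.5125 211.6114] rect [538.9 106.8] [66.2 63.5] 44.2 circ [538.6 107. ] 33.8 cen 538.8 107.4
gold px [421.6344 212.9271] rect [ 534.3 -201.9] [86.7 88.6] 17.9 circ [ 536.6 -202.6] 46.9 cen 535.0 -199.5
[ 0.20716902 -0.5065517   0.21536556] [ 1.79987647e+02 -2.28048190e-02  8.93887149e+01]
```

View pics/n6.png

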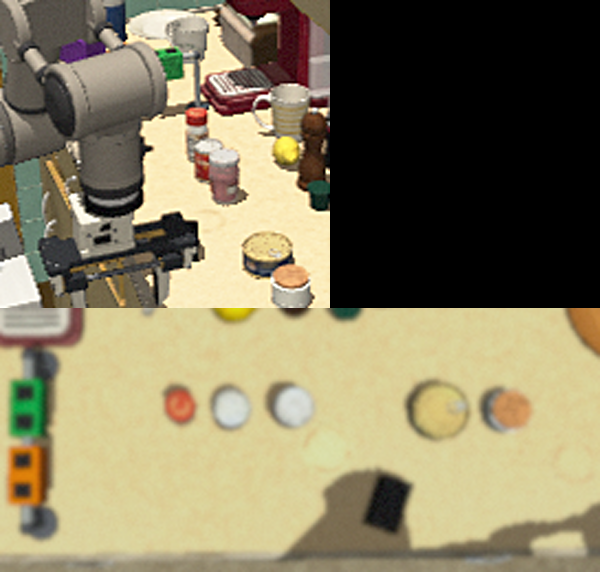

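Run:
```python
from h import *
np.set_printoptions(precision=1,suppress=True)
red=lambda h,s,v:((h<13)|(h>165))&(s>110)&(v>60)
t=cam('top');c=cam('side')
k=mask(t,(300,195,328,230),red)[0]; P=ray(t,k,.106)*1000; print('top',k.min(0),k.max(0),P.min(0),P.max(0),(P.min(0)+P.max(0))/2)
k=mask(c,(298,190,320,212),red)[0]; print('side',k.min(0),k.max(0))
print('proj cap top rim / base for y=.189,.182',[ (q:=proj(c,[[.541+.02*np.cos(a),y+.02*np.sin(a),z] for a in np.arange(0,6.28,.2) for z in (.106,.08)])).min(0).tolist()+q.max(0).tolist() for y in (.189,.182)])
```

```text
top [308.4 203.4] [320.9 217.4] [516.8 161.7] [564.8 204.4] [540.8 183. ]
side [303.4 198.4] [313.9 206.9]
proj cap top rim / base for y=.189,.182 [[304.04015292882985, 198.10966790207738, 313.30200662594575, 207.59146511123032], [304.54115581354785, 198.7856755731647, 313.82569183714673, 208.3015031361132]]
```

```bash
python3 -c "
from workcell import ticket
print(ticket.sign_off())"
```

```text
the job is handed in; nothing more can be done
None
```

The job is handed in, with no verdict returned: both grips hang side by side on the bar, and the spice jar, jam jar and white pot stand in the tin row with gaps of about 3 cm (the spice jar's measures nearer 27 mm); the blue pot was not out and the tins did not move.

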